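# Press the end knob onto a scroll roller

### The arm

A 6-joint arm with a two-finger parallel gripper is mounted at the origin on the work surface. World frame = base frame: x ahead of the robot, y to its left, z up, the work surface at z = 0. Lengths are in mm, angles in rad, forces in N, time in s.
With the tool pointing down it reaches from about 300 to 775 mm from the base axis. Payload 14.6 kg.
Tool frame: the origin (TCP) lies on the front face of the gripper's body, between the roots of the fingers; the fingertips stand 97 mm ahead of it and the grasp point (between the pads) lies 78 mm ahead of it; z points along the fingers, y is the line along which they close (so a half turn about z gives the same grasp; the last joint's range is limited). The gripper opens to 94 mm and grips with 3 to 60 N. Pads are 16 mm wide; open, the fingers measure 119 mm over their backs; the gripper's body (75 mm by 177 mm) begins 78 mm behind the grasp point.
Start: joints at [1.127, 0.3, 1.521, -0, 1.321, -0.067], TCP at [202.368, 511.407, 302.646] pointing down, gripper open.
Joint ranges: [-3.03, 3.03], [-0.79, 2.21], [0.23, 2.52], [-1.04, 4.18], [0, 3.07], [-2.55, 2.55]. Speed limits (rad/s): [2.22, 2.22, 2.57, 3.14, 3.14, 3.14].

### API

Orientations are given as [roll, pitch, yaw] about the fixed x, y, z axes, in that order (R = Rz(yaw) Ry(pitch) Rx(roll)).
In Python, from cell import * gives the robot as it stands.
- The arm moves only by the tool carry_out, never from a script. Its arguments are lists of equal length, an entry for each row: "slide": the shift along the world's x, y, z scaled (see below), a list of three; "dr": the turn, a rotation vector about the world's x, y, z scaled (see below), a list of three; "gripper": the opening in per cent of the stroke, from 0 (shut) to 100 (fully open). A call has 1 to 10 rows; each row is the pose to reach, as a shift and turn from the pose commanded when the call began, turning the shorter way round; what a row does not reach only later rows make up. The controller multiplies each number of a shift by 0.25 m and each number of a turn by 360 degrees. A row lasts 1/12 s, in which the tool goes at most 41.7 mm and 7.16 degrees, less where a joint would pass 70% of its speed; a pose out of reach is approached as far as the arm can. A call with a number of a shift or a turn outside -1 to 1 is refused whole. A call with a gripper value outside its range is refused whole. The fingers move at their own pace and stop on an object; "newtons" is the grip in N (left out, the last holds). Time passes only in rows, so rows that repeat a pose let the fingers close. It gives the time, the measured TCP pose, the force, the opening and the grip force at its end, in the units of the state.
- read_state(): the state, without advancing time (a new reading comes with each control period).
- camera(name): name is "scene" or "top"; returns the picture (400x640x3 uint8, red, green, blue); there is no depth.
- camera_model(name): a dict with "vfov" (degrees; the focal length in pixels is half the picture's height over the tangent of half this angle, whatever the lens; pixels are square), "cx", "cy" (the principal point, pixels), "R" (3x3) and "t" (3): a world point X has camera coordinates R X + t. Camera axes: x right, y down, z forward; pixel columns grow to the right and rows downward; lengths in mm; the calibration is good to about 2 mm. A picture is of the moment at which its call begins. camera_model takes no time and is no camera call.
- sign_off(): hands the job in; it is judged then, once.
The state is a dict: "clock": time; "joints": joint angles; "qd": joint speeds; "effort": joint torques, N m; "eef_pos": TCP position; "eef_rot": TCP orientation; "wrist_force": force on the tool from outside, world axes, zero at the start; "moment": the same for the moment, N m; "finger_gap": finger opening in mm; "finger_force": force on a finger pad.
Only numpy, scipy, OpenCV 4.12 (cv2) and the standard library are available. Lean on these libraries where they do the work, as an engineer would, in place of code of your own. Each camera call takes 0.05 s, during which the arm holds its last target. There are 200 camera calls.

### The job

Two bench bar clamps stand on the mounting table, each holding a wooden scroll roller; on one of them the dark end knob still stands proud of its roller. Pump that clamp's trigger until its jaw has pushed the knob fully home against the roller, then press the clamp's release lever until the jaw has slid all the way back, and let go. Leave the other clamp alone.

Things in the scene. Friction and masses are not known exactly. Their poses are not given: they have to be found in the camera images.
- clamp: Clamp with the proud knob, 485 x 90 mm board fixed to the table. Origin on the table under the trigger's hinge; x runs forwards along bar, jaw and roller, y left, z up. Head: two dark steel cheeks at y = -24 to 24 mm, x = -30 to 100, 82 mm high (120 mm at x = -16 to 16). Bar 60 mm high, jaw plate 76 mm, at x = 123 to 135 when back. Roller x = 205 to 325.
- trigger_pad (a point): Centre of the top of the rubber pad (36 x 32 mm) near the free end of the trigger, a black paddle 28 mm wide reaching back from the head over the bar; at x = -92, y = 0, z = 129 mm of the clamp at rest. Press straight down 38 mm for a full stroke, lift to let it spring up. Takes 4 to 8 N, 12 N with the knob moving; hard stop at the end of stroke, or once the knob is home (no harm).
- release_pad (a point): Centre of the top of the steel thumb tab (30 x 26 mm) of the release lever, right of the head: x = 15, y = -58, z = 101 mm of the clamp at rest. Press straight down with 2 to 4 N: ratchet free after 10 mm, hard stop at 21 mm. While it is held down, with the trigger up, a spring slides the jaw back in about 0.5 s. Let go, it springs up and the ratchet holds again.
- trigger (a joint): Angle of that trigger: 0 up at rest, 0.42 rad fully pressed. Each full stroke advances the jaw by about 11 mm; the first 0.1 rad is lost motion. On the upstroke a ratchet holds the jaw.
- jaw (a joint): Slide of that clamp's bar and black jaw plate (34 x 46 mm) towards the knob, in m: 0 fully back, positive forwards. Held by the ratchet against a spring of about 4 N. It meets the proud knob at 0.020 to 0.025 and has it home at 0.040.
- cap (a joint): Slide of the dark turned end knob (34 mm across, 30 mm long) on the roller's thin pale spigot (14 mm; the roller is 26 mm), in m: 0 stands 20 mm proud (as far as it comes), 0.020 is fully home against the roller's shoulder. Moves with about 10 N and stays where it is pushed.
- spare_jaw (a joint): Slide of the jaw of the other clamp, of the same make but with its knob already home: 0 fully back, positive forwards, in m.

How it is judged (in metres and radians):
On the way, in this order (a step that is already met when the one before it is completed fails the run):
1. the trigger of the clamp with the proud knob is pressed (over 0.12 rad) (value of joint trigger above 0.12 rad), for 0.05 s.
2. the knob is home (within 3 mm) with the jaw advanced behind it (value of joint cap above 0.017 m and value of joint jaw above 0.033 m), for 0.1 s.
At the end, for the whole second after the job is handed in: The knob is home on the roller (within 3 mm of the shoulder), the clamp's jaw is all the way back (within 5 mm of its stop) and its trigger is up (under 0.1 rad) (value of joint cap above 0.017 m and value of joint jaw below 0.005 m and value of joint trigger below 0.1 rad); the robot touches nothing.
It fails at once if the other clamp's jaw is pumped forward (past 8 mm) (value of joint spare_jaw above 0.008 m).
It also fails if it takes over 67 s, if anything falls off the work surface, if the arm or the gripper's body presses on something with over 40 N, if the wrist force passes 120 N, or if a joint passes its speed limit or range.

## Working session

There is one attempt and no reset: what is moved stays moved. The work goes in short steps, Python scripts to look and compute and a tool call to move; the robot and the scene stay as the last step left them, time stands still between calls to the robot, and variables do not carry over. Pictures are saved under pics/ and viewed, at most 10 in all, crops included, and the job is handed in when it is done.

Besides the shell and the picture viewer there is one more tool, called as name(argument=value, ...) on one line, values as JSON. carry_out: Moves the arm, as the interface text tells. Its arguments: {"type":"object","properties":{"slide":{"type":"array","items":{"type":"array","items":{"type":"number","minimum":-1,"maximum":1}}},"dr":{"type":"array","items":{"type":"array","items":{"type":"number","minimum":-1,"maximum":1}}},"gripper":{"type":"array","items":{"type":"number"}},"newtons":{"type":"number"}},"required":["slide","dr","gripper"]}

```bash
mkdir -p pics
python3 - <<'E'
from cell import *
import cv2
for n in("scene","top"):
    cv2.imwrite(f"pics/{n}0.png",camera(n)[:,:,::-1]); print(n,camera_model(n))
print(read_state())
E
```

```text
scene {'vfov': 52.46580420755582, 'cx': 319.1061436175396, 'cy': 190.25904805752688, 'R': array([[ 0.71951077,  0.69433921, -0.01404681],
       [ 0.44748521, -0.47898576, -0.75520171],
       [-0.53109438,  0.53709002, -0.65534194]]), 't': array([-389.3724685 , -207.59131289, 1122.61282303])}
top {'vfov': 52.71999265086022, 'cx': 317.842433408918, 'cy': 195.2091530475003, 'R': array([[ 0.01807137, -0.99975826, -0.01252359],
       [-0.99781907, -0.01723815, -0.06371773],
       [ 0.06348644,  0.01364774, -0.99788938]]), 't': array([-39.97864425, 592.88539621, 817.0700125 ])}
{'clock': 0.1, 'joints': array([ 1.12740804e+00,  3.00384620e-01,  1.52150812e+00,  2.27868251e-05,
        1.32067793e+00, -6.65928200e-02]), 'qd': array([-3.83280271e-04,  5.57258119e-04, -3.64737565e-03, -9.36272442e-04,
       -4.73411481e-05,  8.46695654e-05]), 'effort': array([ 1.66052650e-03, -5.32642329e+01, -3.53283691e+01,  7.10249855e-02,
        2.34128174e-02, -6.32627894e-05]), 'eef_pos': array([202.3080302 , 511.30074819, 302.16457678]), 'eef_rot': array([-3.14061826e+00, -8.71047267e-05,  2.76479150e+00]), 'wrist_force': array([-0.18083111, -0.19819274, -0.50286348]), 'moment': array([0.02999812, 0.01436397, 0.00871945]), 'finger_force': 0.0, 'finger_gap': 93.85009609979467}
```

View pics/scene0.png

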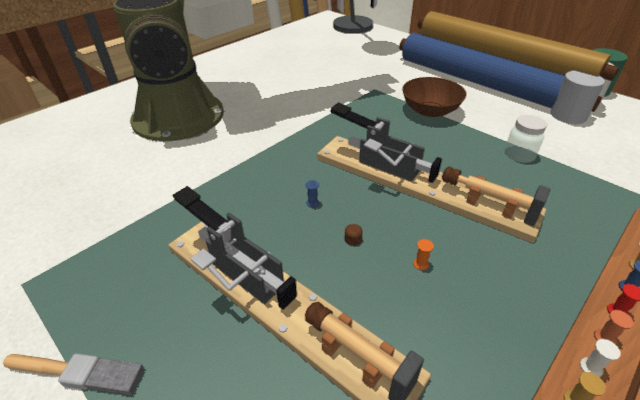

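View pics/top0.png

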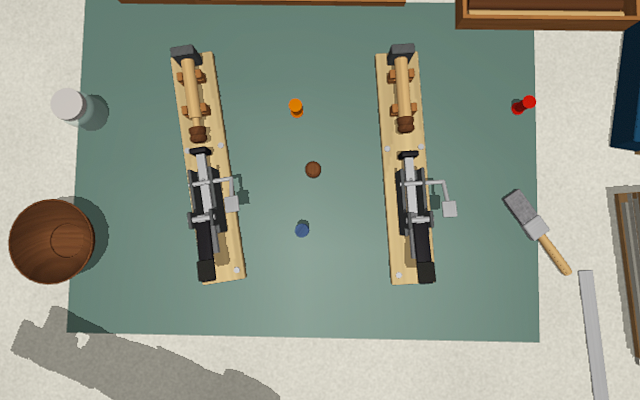

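The scene view shows the two clamps, one near and one far. In the top view their trigger pads are at about (206,270) and (427,272), and the knobs at about (198,133) and (404,124). I'll zoom in to see which knob is proud.

Run:
```python
import cv2,numpy as np
t=cv2.imread("pics/top0.png");s=cv2.imread("pics/scene0.png")
f=lambda im,x,y,w,h:cv2.resize(im[y:y+h,x:x+w],(400,300),interpolation=cv2.INTER_CUBIC)
cv2.imwrite("pics/z1.png",np.vstack([np.hstack([f(t,160,80,80,60),f(t,365,80,80,60)]),np.hstack([f(s,420,150,100,75),f(s,280,280,100,75)])]))
cv2.imwrite("pics/z2.png",np.hstack([cv2.resize(t[170:290,165:255],(400,533),interpolation=cv2.INTER_CUBIC),cv2.resize(t[170:290,380:470],(400,533),interpolation=cv2.INTER_CUBIC)]))
```

```text
(no output)
```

View pics/z1.png

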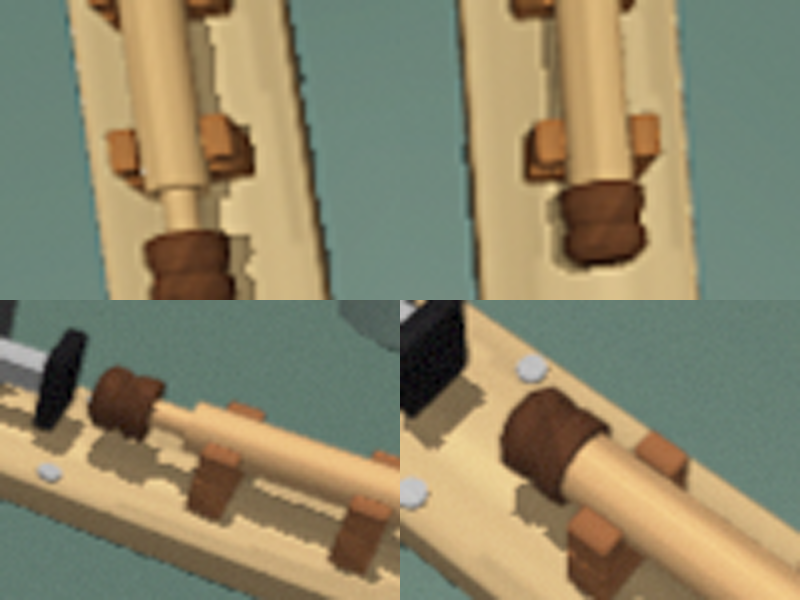

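View pics/z2.png

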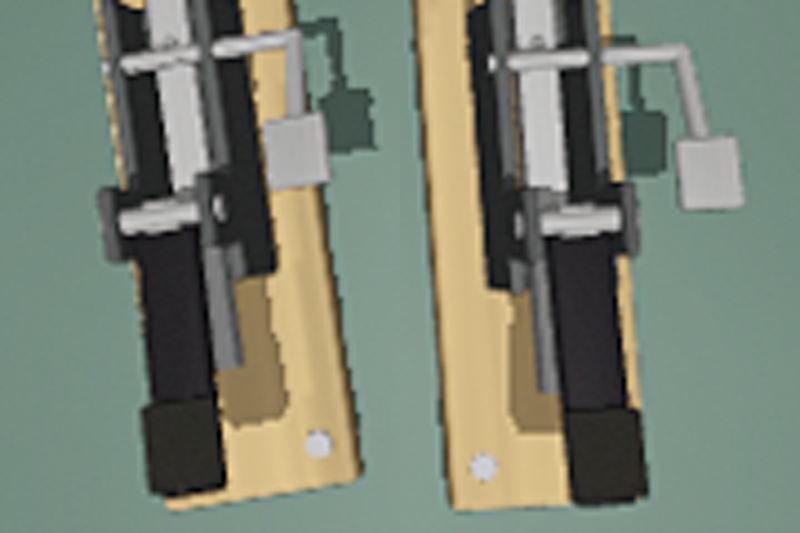

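The left clamp (y > 0) has the proud knob: pale spigot showing at top (197,129). Its trigger pad is at top (206.4,270.6) and its release tab at (231.8,203.8). In the scene view they are at about (343,108) and (374,147).

```bash
cat > h.py <<'E'
import numpy as np
from cell import *
def ray(n,u,v,z):
    m=camera_model(n);f=200/np.tan(np.radians(m["vfov"]/2))
    d=m["R"].T@np.array([(u-m["cx"])/f,(v-m["cy"])/f,1]);c=-m["R"].T@m["t"]
    return c+d*(z-c[2])/d[2]
def pix(n,X):
    m=camera_model(n);f=200/np.tan(np.radians(m["vfov"]/2));p=m["R"]@X+m["t"]
    return np.round([m["cx"]+f*p[0]/p[2],m["cy"]+f*p[1]/p[2]],1)
E
python3 - <<'E'
from h import *
p=ray("top",206.4,270.6,129);r=ray("top",231.8,203.8,101)
print(p,r,np.linalg.norm((p-r)[:2]),np.hypot(107,58))
yaw=np.arctan2(*(r-p)[1::-1])-np.arctan2(-58,107)
print("yaw",yaw)
c,s=np.cos(yaw),np.sin(yaw);R=np.array([[c,-s,0],[s,c,0],[0,0,1]])
O=((p-R@[-92,0,129])+(r-R@[15,-58,101]))/2
print("O",O,pix("scene",p),pix("scene",r))
for q in([130,0,60],[205,0,45],[-92,0,129],[15,-58,101],[0,0,120]):
    X=O+R@np.array(q,float);X[2]=q[2];print(q,X.round(1),pix("top",X),pix("scene",X))
E
```

```text
[448.48051712 165.09782067 129.        ] [569.39965981 129.86275853 101.        ] 125.94819837582503 121.70866854912184
yaw 0.21318136081048494
O [540.43301655 183.96926712   0.        ] [340.2 106.5] [372.8 145.3]
[130, 0, 60] [667.5 211.5  60. ] [197.1 154.7] [433.2 163.5]
[205, 0, 45] [740.8 227.3  45. ] [193.  120.1] [467.7 180.9]
[-92, 0, 129] [450.5 164.5 129. ] [206.8 269.5] [340.7 106.9]
[15, -58, 101] [567.4 130.5 101. ] [231.4 204.9] [372.2 144.8]
[0, 0, 120] [540.4 184.  120. ] [199.3 218.7] [378.6 121.7]
```

Run:
```python
import cv2
s=cv2.imread("pics/scene0.png")
cv2.imwrite("pics/z3.png",cv2.resize(s[90:190,320:450],(780,600),interpolation=cv2.INTER_CUBIC))
```

```text
(no output)
```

View pics/z3.png

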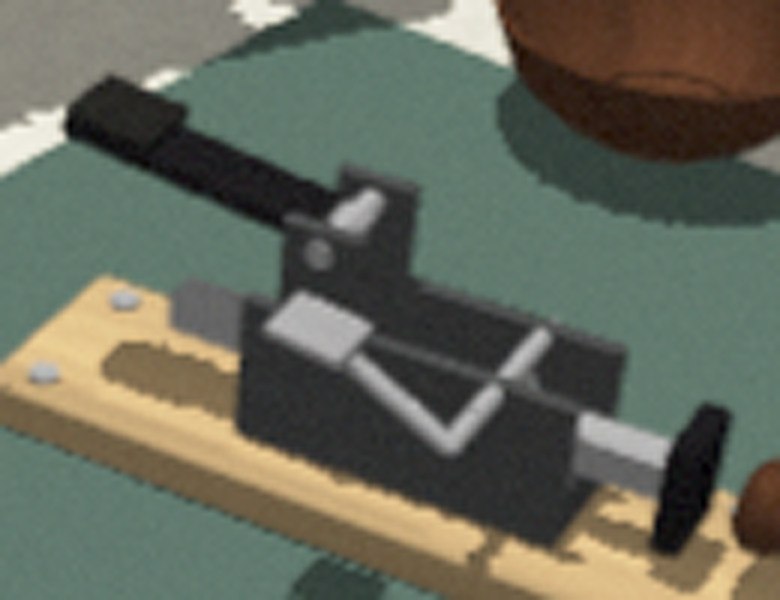

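The left clamp matches in both views: trigger pad at about (449,165), release tab at (568,130), yaw about 0.2. Next I'll shut the gripper, line it up with the clamp and move above the trigger pad.

carry_out(slide=[[0.712, -1.0, 0], [0.712, -1.0, 0], [0.712, -1.0, 0], [0.712, -1.0, 0], [0.712, -1.0, 0], [0.712, -1.0, 0], [0.712, -1.0, 0], [0.712, -1.0, 0], [0.712, -1.0, 0]], dr=[[0, 0, 0.0926], [0, 0, 0.0926], [0, 0, 0.0926], [0, 0, 0.0926], [0, 0, 0.0926], [0, 0, 0.0926], [0, 0, 0.0926], [0, 0, 0.0926], [0, 0, 0.0926]], gripper=[0, 0, 0, 0, 0, 0, 0, 0, 0])

```text
clock: 0.85
eef_pos: [382.8, 257.5, 302.5]
eef_rot: [-3.141, 0.0, -2.941]
wrist_force: [-1.0, 0.7, -0.4]
finger_gap: 37.1
finger_force: 0.0
```

carry_out(slide=[[0.276, -0.386, 0], [0.276, -0.386, 0], [0.276, -0.386, 0], [0.276, -0.386, -0.2], [0.276, -0.386, -0.2], [0.276, -0.386, -0.2]], dr=[[0, 0, 0], [0, 0, 0], [0, 0, 0], [0, 0, 0], [0, 0, 0], [0, 0, 0]], gripper=[0, 0, 0, 0, 0, 0])

```text
clock: 1.35
eef_pos: [448.2, 165.0, 250.3]
eef_rot: [-3.141, -0.006, -2.937]
wrist_force: [-0.6, 0.8, 0.4]
finger_gap: 0.6
finger_force: 0.0
```

Run:
```python
from h import *
import cv2
a=cv2.resize(camera("scene")[50:200,270:470],(400,300),interpolation=cv2.INTER_CUBIC)
b=cv2.resize(camera("top")[140:290,110:310],(400,300),interpolation=cv2.INTER_CUBIC)
cv2.imwrite("pics/a1.png",np.hstack([a,b])[:,:,::-1]);s=read_state();print(s['eef_pos'],s['eef_rot'],s['joints'],s['finger_gap'],s['wrist_force'])
```

```text
[449.11596215 165.8166302  253.46772504] [ 3.14151163e+00 -2.74510840e-04 -2.93532321e+00] [ 2.77121594e-01  1.91000460e-01  1.77688837e+00  1.08698802e-04
  1.17397191e+00 -1.49998619e+00] 0.5598868391043853 [-0.05373349 -1.18128416  0.15313725]
```

View pics/a1.png

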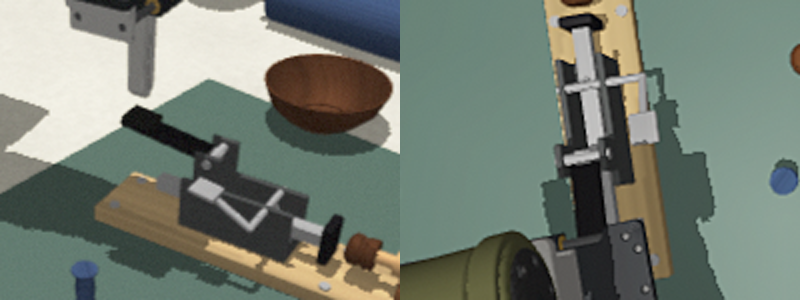

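The shut fingertips are right over the pad, with about 27 mm of clearance. First stroke.

carry_out(slide=[[0, 0, -0.08], [0, 0, -0.12], [0, 0, -0.16], [0, 0, -0.2], [0, 0, -0.23], [0, 0, -0.25], [0, 0, -0.25]], dr=[[0, 0, 0], [0, 0, 0], [0, 0, 0], [0, 0, 0], [0, 0, 0], [0, 0, 0], [0, 0, 0]], gripper=[0, 0, 0, 0, 0, 0, 0])

```text
clock: 2.03
eef_pos: [449.8, 165.7, 190.7]
eef_rot: [3.141, 0.002, -2.936]
wrist_force: [-0.1, 1.3, 7.4]
finger_gap: 0.6
finger_force: 3.3
```

The pad takes 7 N, so the tip is pressing it properly. I'll pump: up 40 mm, then down again, slightly deeper.

carry_out(slide=[[0, 0, 0.16], [0, 0, 0.16], [0, 0, 0.16], [0, 0, 0.12], [0, 0, 0.08], [0, 0, 0.04], [0, 0, 0.01], [0, 0, -0.008], [0, 0, -0.008]], dr=[[0, 0, 0], [0, 0, 0], [0, 0, 0], [0, 0, 0], [0, 0, 0], [0, 0, 0], [0, 0, 0], [0, 0, 0], [0, 0, 0]], gripper=[0, 0, 0, 0, 0, 0, 0, 0, 0])

```text
clock: 2.78
eef_pos: [449.8, 165.2, 187.9]
eef_rot: [3.141, 0.001, -2.936]
wrist_force: [-3.4, -1.1, 20.1]
finger_gap: 1.0
finger_force: 10.1
```

carry_out(slide=[[0, 0, 0.168], [0, 0, 0.168], [0, 0, 0.168], [0, 0, 0.12], [0, 0, 0.08], [0, 0, 0.05], [0, 0, 0.02], [0, 0, 0], [0, 0, 0]], dr=[[0, 0, 0], [0, 0, 0], [0, 0, 0], [0, 0, 0], [0, 0, 0], [0, 0, 0], [0, 0, 0], [0, 0, 0], [0, 0, 0]], gripper=[0, 0, 0, 0, 0, 0, 0, 0, 0])

```text
clock: 3.53
eef_pos: [450.0, 165.1, 187.9]
eef_rot: [3.142, 0.002, -2.937]
wrist_force: [-1.5, -0.2, 22.4]
finger_gap: 0.6
finger_force: 10.6
```

Run:
```python
from h import *
import cv2
a=cv2.resize(camera("scene")[100:220,310:510],(500,300),interpolation=cv2.INTER_CUBIC)
b=cv2.resize(camera("top")[80:180,160:260],(300,300),interpolation=cv2.INTER_CUBIC)
cv2.imwrite("pics/a2.png",np.hstack([a,b])[:,:,::-1])
```

```text
(no output)
```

View pics/a2.png

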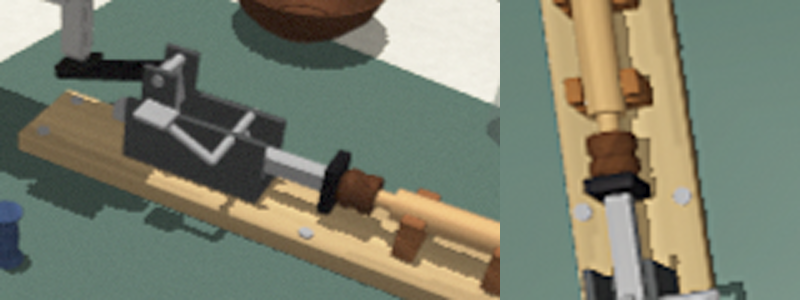

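The jaw now touches the knob, and it has pushed the knob about halfway home. I'll keep pumping and watch the force for the knob-home stop.

carry_out(slide=[[0, 0, 0.168], [0, 0, 0.168], [0, 0, 0.168], [0, 0, 0.12], [0, 0, 0.08], [0, 0, 0.06], [0, 0, 0.04], [0, 0, 0.04]], dr=[[0, 0, 0], [0, 0, 0], [0, 0, 0], [0, 0, 0], [0, 0, 0], [0, 0, 0], [0, 0, 0], [0, 0, 0]], gripper=[0, 0, 0, 0, 0, 0, 0, 0])

```text
clock: 4.3
eef_pos: [449.2, 164.9, 196.1]
eef_rot: [-3.142, -0.001, -2.937]
wrist_force: [0.4, 0.1, 8.4]
finger_gap: 0.6
finger_force: 3.9
```

carry_out(slide=[[0, 0, -0.02], [0, 0, -0.04], [0, 0, -0.04]], dr=[[0, 0, 0], [0, 0, 0], [0, 0, 0]], gripper=[0, 0, 0])

```text
clock: 4.55
eef_pos: [450.0, 165.1, 187.9]
eef_rot: [3.141, 0.002, -2.937]
wrist_force: [-1.3, -0.6, 22.2]
finger_gap: 0.6
finger_force: 10.9
```

carry_out(slide=[[0, 0, 0.168], [0, 0, 0.168], [0, 0, 0.168], [0, 0, 0.13], [0, 0, 0.11], [0, 0, 0.1], [0, 0, 0.1]], dr=[[0, 0, 0], [0, 0, 0], [0, 0, 0], [0, 0, 0], [0, 0, 0], [0, 0, 0], [0, 0, 0]], gripper=[0, 0, 0, 0, 0, 0, 0])

```text
clock: 5.13
eef_pos: [448.8, 164.8, 211.0]
eef_rot: [-3.142, -0.003, -2.937]
wrist_force: [-3.4, 0.1, 8.5]
finger_gap: 0.1
finger_force: 4.0
```

Run:
```python
from h import *
import cv2
a=cv2.resize(camera("scene")[100:220,310:510],(500,300),interpolation=cv2.INTER_CUBIC)
b=cv2.resize(camera("top")[80:180,160:260],(300,300),interpolation=cv2.INTER_CUBIC)
cv2.imwrite("pics/a3.png",np.hstack([a,b])[:,:,::-1]);print(read_state()['wrist_force'],read_state()['eef_pos'])
```

```text
[-3.04309074 -0.40305982  7.1938798 ] [448.82355082 164.82261662 211.32586928]
```

View pics/a3.png

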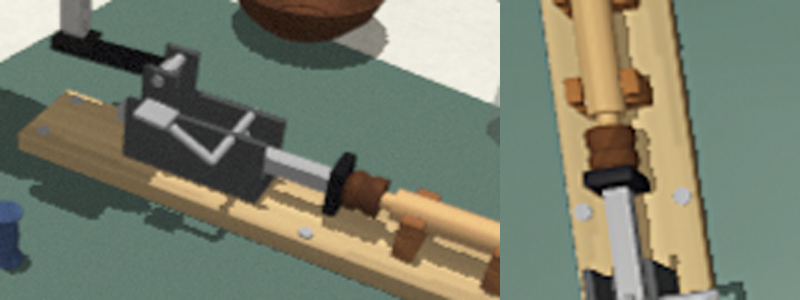

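The knob has moved further, but only about 3 mm on that stroke, so the trigger isn't returning fully. I'll lift longer and higher. The partial stroke stays in place; now to finish it and pump more slowly.

carry_out(slide=[[0, 0, -0.04], [0, 0, -0.08], [0, 0, -0.1], [0, 0, -0.1], [0, 0, -0.1]], dr=[[0, 0, 0], [0, 0, 0], [0, 0, 0], [0, 0, 0], [0, 0, 0]], gripper=[0, 0, 0, 0, 0])

```text
clock: 5.65
eef_pos: [449.6, 165.0, 187.9]
eef_rot: [3.142, 0.001, -2.937]
wrist_force: [-4.5, -0.3, 21.1]
finger_gap: 0.5
finger_force: 10.9
```

carry_out(slide=[[0, 0, 0.2], [0, 0, 0.2], [0, 0, 0.2], [0, 0, 0.2], [0, 0, 0.2], [0, 0, 0.16], [0, 0, 0.13], [0, 0, 0.1], [0, 0, 0.08], [0, 0, 0.08]], dr=[[0, 0, 0], [0, 0, 0], [0, 0, 0], [0, 0, 0], [0, 0, 0], [0, 0, 0], [0, 0, 0], [0, 0, 0], [0, 0, 0], [0, 0, 0]], gripper=[0, 0, 0, 0, 0, 0, 0, 0, 0, 0])

```text
clock: 6.48
eef_pos: [448.6, 164.7, 206.2]
eef_rot: [-3.141, -0.003, -2.937]
wrist_force: [-6.1, -1.4, 8.9]
finger_gap: 0.2
finger_force: 4.6
```

carry_out(slide=[[0, 0, -0.02], [0, 0, -0.04], [0, 0, -0.06], [0, 0, -0.07], [0, 0, -0.08], [0, 0, -0.08]], dr=[[0, 0, 0], [0, 0, 0], [0, 0, 0], [0, 0, 0], [0, 0, 0], [0, 0, 0]], gripper=[0, 0, 0, 0, 0, 0])

```text
clock: 6.98
eef_pos: [450.0, 165.0, 188.3]
eef_rot: [-3.142, 0.002, -2.937]
wrist_force: [-2.3, -1.1, 17.6]
finger_gap: 0.1
finger_force: 8.5
```

Run:
```python
from h import *
import cv2
a=cv2.resize(camera("scene")[100:220,310:510],(500,300),interpolation=cv2.INTER_CUBIC)
b=cv2.resize(camera("top")[80:180,160:260],(300,300),interpolation=cv2.INTER_CUBIC)
cv2.imwrite("pics/a4.png",np.hstack([a,b])[:,:,::-1]);print(read_state()['wrist_force'],read_state()['eef_pos'])
```

```text
[-1.36127231 -0.88987752 16.39209623] [449.96916214 164.99003637 188.41843267]
```

View pics/a4.png

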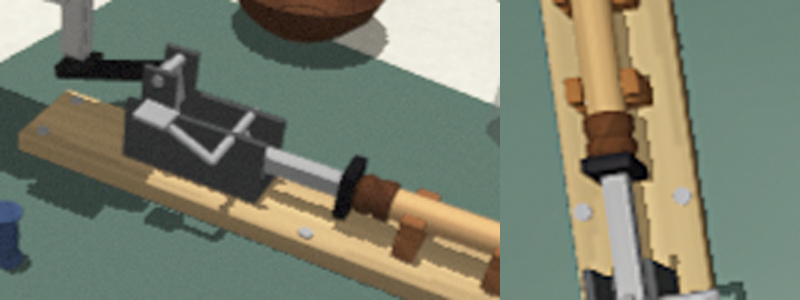

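The knob now looks home against the roller (knob top at crop (612,113)). One more stroke, in steps, should meet an early hard stop if so.

carry_out(slide=[[0, 0, 0.2], [0, 0, 0.2], [0, 0, 0.2], [0, 0, 0.2], [0, 0, 0.2], [0, 0, 0.16], [0, 0, 0.13], [0, 0, 0.1], [0, 0, 0.1]], dr=[[0, 0, 0], [0, 0, 0], [0, 0, 0], [0, 0, 0], [0, 0, 0], [0, 0, 0], [0, 0, 0], [0, 0, 0], [0, 0, 0]], gripper=[0, 0, 0, 0, 0, 0, 0, 0, 0])

```text
clock: 7.83
eef_pos: [448.7, 164.8, 210.9]
eef_rot: [-3.141, -0.003, -2.937]
wrist_force: [-5.4, -1.0, 6.9]
finger_gap: 0.4
finger_force: 3.6
```

carry_out(slide=[[0, 0, -0.01], [0, 0, -0.02], [0, 0, -0.02]], dr=[[0, 0, 0], [0, 0, 0], [0, 0, 0]], gripper=[0, 0, 0])

```text
clock: 8.08
eef_pos: [448.7, 164.8, 206.8]
eef_rot: [-3.141, -0.003, -2.937]
wrist_force: [-5.5, -0.8, 9.0]
finger_gap: 0.4
finger_force: 4.7
```

carry_out(slide=[[0, 0, -0.01], [0, 0, -0.02], [0, 0, -0.02]], dr=[[0, 0, 0], [0, 0, 0], [0, 0, 0]], gripper=[0, 0, 0])

```text
clock: 8.33
eef_pos: [448.8, 164.8, 202.0]
eef_rot: [-3.141, -0.002, -2.937]
wrist_force: [-6.2, -0.9, 8.6]
finger_gap: 0.3
finger_force: 4.9
```

carry_out(slide=[[0, 0, -0.01], [0, 0, -0.02], [0, 0, -0.02]], dr=[[0, 0, 0], [0, 0, 0], [0, 0, 0]], gripper=[0, 0, 0])

```text
clock: 8.58
eef_pos: [449.1, 164.8, 197.0]
eef_rot: [-3.141, -0.001, -2.937]
wrist_force: [-3.0, -0.9, 7.8]
finger_gap: 0.5
finger_force: 4.2
```

carry_out(slide=[[0, 0, -0.01], [0, 0, -0.02], [0, 0, -0.02]], dr=[[0, 0, 0], [0, 0, 0], [0, 0, 0]], gripper=[0, 0, 0])

```text
clock: 8.83
eef_pos: [449.5, 164.9, 192.6]
eef_rot: [-3.142, 0.0, -2.937]
wrist_force: [-3.3, -0.9, 13.1]
finger_gap: 0.4
finger_force: 6.8
```

No early stop yet, so I'll measure how far the knob has moved since the first image, using a brown mask.

```bash
cat > k.py <<'E'
from h import *
import cv2
def knob(im,x0,x1):
    h=cv2.cvtColor(im,cv2.COLOR_BGR2HSV)[105:172,x0:x1]; b=im[105:172,x0:x1]
    m=((h[...,0]<14)&(h[...,1]>110)&(h[...,2]<125)&(h[...,2]>35)).astype(np.uint8)
    m=cv2.morphologyEx(m,cv2.MORPH_OPEN,np.ones((3,3)))
    n,_,s,c=cv2.connectedComponentsWithStats(m);i=1+np.argmax(s[1:,4])
    return c[i]+[x0,105],s[i]+[x0,105,0,0,0]
def go(): 
    a=cv2.imread("pics/top0.png");b=camera("top")[:,:,::-1].copy()
    A=knob(a,180,220);B=knob(b,180,220);C=knob(b,385,425)
    print(A,B,C); p,q=[ray("top",*k[0],55) for k in(A,B)];print("moved",np.linalg.norm(p-q))
    s=read_state();print(s['eef_pos'],s['wrist_force'])
    cv2.imwrite("pics/last.png",b)
if __name__=="__main__": go()
E
python3 k.py
```

```text
(array([197.84680851, 133.73191489]), array([190, 126,  17,  16, 235])) (array([195.89047619, 123.47142857]), array([188, 117,  17,  15, 210])) (array([405.26086957, 123.66521739]), array([398, 116,  16,  16, 230]))
moved 21.336829250233826
[449.48924637 164.92319381 192.75017912] [-2.87040253 -1.15310742 12.26295809]
```

The knob has moved about 21 mm of its 20 mm nominal travel, so it's home. I'll press slightly more, then lift and do one full check stroke.

carry_out(slide=[[0, 0, -0.01], [0, 0, -0.018], [0, 0, -0.018]], dr=[[0, 0, 0], [0, 0, 0], [0, 0, 0]], gripper=[0, 0, 0])

```text
clock: 9.13
eef_pos: [449.9, 165.0, 188.4]
eef_rot: [-3.142, 0.002, -2.937]
wrist_force: [0.3, -0.3, 12.3]
finger_gap: 0.4
finger_force: 5.3
```

carry_out(slide=[[0, 0, 0.2], [0, 0, 0.2], [0, 0, 0.2], [0, 0, 0.2], [0, 0, 0.2], [0, 0, 0.16], [0, 0, 0.12], [0, 0, 0.1], [0, 0, 0.08], [0, 0, 0.08]], dr=[[0, 0, 0], [0, 0, 0], [0, 0, 0], [0, 0, 0], [0, 0, 0], [0, 0, 0], [0, 0, 0], [0, 0, 0], [0, 0, 0], [0, 0, 0]], gripper=[0, 0, 0, 0, 0, 0, 0, 0, 0, 0])

```text
clock: 9.97
eef_pos: [448.7, 164.8, 207.0]
eef_rot: [-3.141, -0.003, -2.937]
wrist_force: [-6.5, -2.2, 9.6]
finger_gap: 0.6
finger_force: 4.8
```

```bash
python3 k.py
```

```text
(array([197.84680851, 133.73191489]), array([190, 126,  17,  16, 235])) (array([195.96135266, 123.34782609]), array([188, 117,  17,  14, 207])) (array([405.26086957, 123.66521739]), array([398, 116,  16,  16, 230]))
moved 21.555705457641782
[448.76488485 164.78851372 207.36264174] [-7.20970972  0.16369593  9.33369606]
```

carry_out(slide=[[0, 0, -0.02], [0, 0, -0.03], [0, 0, -0.04], [0, 0, -0.04]], dr=[[0, 0, 0], [0, 0, 0], [0, 0, 0], [0, 0, 0]], gripper=[0, 0, 0, 0])

```text
clock: 10.35
eef_pos: [449.2, 164.9, 197.6]
eef_rot: [-3.142, -0.001, -2.937]
wrist_force: [-2.4, -1.4, 8.0]
finger_gap: 0.2
finger_force: 4.0
```

carry_out(slide=[[0, 0, -0.01], [0, 0, -0.02], [0, 0, -0.03], [0, 0, -0.038], [0, 0, -0.038]], dr=[[0, 0, 0], [0, 0, 0], [0, 0, 0], [0, 0, 0], [0, 0, 0]], gripper=[0, 0, 0, 0, 0])

```text
clock: 10.77
eef_pos: [449.8, 165.0, 188.7]
eef_rot: [3.142, 0.001, -2.937]
wrist_force: [1.5, 0.4, 7.7]
finger_gap: 0.2
finger_force: 3.3
```

```bash
python3 k.py;python3 - <<'E'
from h import *
import cv2
a=cv2.resize(camera("scene")[100:220,380:500],(400,400),interpolation=cv2.INTER_CUBIC)
b=cv2.resize(camera("top")[90:170,160:240],(400,400),interpolation=cv2.INTER_CUBIC)
cv2.imwrite("pics/a5.png",np.hstack([a,b])[:,:,::-1])
E
```

```text
(array([197.84680851, 133.73191489]), array([190, 126,  17,  16, 235])) (array([196.02727273, 123.78181818]), array([188, 117,  17,  15, 220])) (array([405.3173913 , 123.72173913]), array([398, 116,  16,  16, 230]))
moved 20.65848544990476
[449.76315962 164.97914808 188.72807965] [ 0.77871176 -0.15494564  7.54343054]
```

View pics/a5.png

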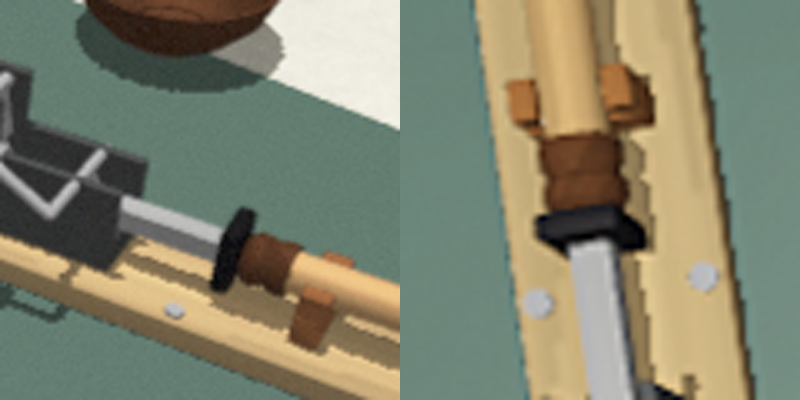

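The picture confirms it: the knob sits flush on the roller's full diameter (crop (580,135)), with the jaw plate right behind it. Next I'll lift off, move over the release tab and press it.

carry_out(slide=[[0, 0, 0.24], [0, 0, 0.24], [0.476, -0.14, 0.24], [0.476, -0.14, 0.24], [0.476, -0.14, 0.24], [0.476, -0.14, 0.24], [0.476, -0.14, 0.14], [0.476, -0.14, 0.08], [0.476, -0.14, 0.08]], dr=[[0, 0, 0], [0, 0, 0], [0, 0, 0], [0, 0, 0], [0, 0, 0], [0, 0, 0], [0, 0, 0], [0, 0, 0], [0, 0, 0]], gripper=[0, 0, 0, 0, 0, 0, 0, 0, 0])

```text
clock: 11.67
eef_pos: [567.1, 129.6, 204.5]
eef_rot: [3.141, -0.007, -2.937]
wrist_force: [-0.6, -0.8, 0.4]
finger_gap: 0.3
finger_force: 0.0
```

carry_out(slide=[[0, 0, -0.03], [0, 0, -0.06], [0, 0, -0.09], [0, 0, -0.11], [0, 0, -0.11], [0, 0, -0.11], [0, 0, -0.11], [0, 0, -0.11], [0, 0, -0.11], [0, 0, -0.11]], dr=[[0, 0, 0], [0, 0, 0], [0, 0, 0], [0, 0, 0], [0, 0, 0], [0, 0, 0], [0, 0, 0], [0, 0, 0], [0, 0, 0], [0, 0, 0]], gripper=[0, 0, 0, 0, 0, 0, 0, 0, 0, 0])

```text
clock: 12.5
eef_pos: [568.3, 130.0, 181.8]
eef_rot: [3.142, 0.0, -2.936]
wrist_force: [-3.3, -0.7, 4.9]
finger_gap: 0.2
finger_force: 2.5
```

carry_out(slide=[[0, 0, 0], [0, 0, 0], [0, 0, 0], [0, 0, 0], [0, 0, 0], [0, 0, 0]], dr=[[0, 0, 0], [0, 0, 0], [0, 0, 0], [0, 0, 0], [0, 0, 0], [0, 0, 0]], gripper=[0, 0, 0, 0, 0, 0])

```text
clock: 13.0
eef_pos: [568.4, 129.9, 181.6]
eef_rot: [3.142, 0.0, -2.937]
wrist_force: [-3.5, 0.4, 4.6]
finger_gap: 0.3
finger_force: 2.5
```

The tab is pressed with about 4.7 N. I'll lift away, then compare the jaw area numerically with the first image.

carry_out(slide=[[0, 0, 0.3], [0, 0, 0.3], [0, -0.3, 0.4], [0, -0.5, 0.5], [0, -0.8, 0.5], [0, -0.8, 0.5], [0, -0.8, 0.5], [0, -0.8, 0.5], [0, -0.8, 0.5], [0, -0.8, 0.5]], dr=[[0, 0, 0], [0, 0, 0], [0, 0, 0], [0, 0, 0], [0, 0, 0], [0, 0, 0], [0, 0, 0], [0, 0, 0], [0, 0, 0], [0, 0, 0]], gripper=[0, 0, 0, 0, 0, 0, 0, 0, 0, 0])

```text
clock: 13.83
eef_pos: [568.4, -69.8, 306.2]
eef_rot: [3.141, -0.0, -2.937]
wrist_force: [-0.2, -0.4, -0.8]
finger_gap: 0.4
finger_force: 0.0
```

```bash
python3 k.py
python3 - <<'E'
import cv2,numpy as np
a,b=[cv2.cvtColor(cv2.imread(f"pics/{n}.png"),cv2.COLOR_BGR2GRAY).astype(int) for n in("top0","last")]
print("row: before, now"); 
for r in range(110,165,2): print(r,a[r,194:206:3],b[r,194:206:3])
d=abs(a-b)[165:290,165:250]; print("diff head/trigger/lever",(d>40).sum())
E
```

```text
(array([197.84680851, 133.73191489]), array([190, 126,  17,  16, 235])) (array([196.13389121, 124.38075314]), array([188, 117,  17,  16, 239])) (array([405.14285714, 123.49107143]), array([398, 116,  16,  16, 224]))
moved 19.414206815593037
[568.45270014 -69.23335959 306.17886039] [ 0.11806376  0.69866798 -0.06553472]
row: before, now
110 [182 165 104 121] [182 165 104 120]
112 [184 167 116  79] [184 168 117  79]
114 [187 170 124  47] [189 173 127  48]
116 [175 161 126  88] [155 116  90  69]
118 [187 166  97 126] [74 68 54 28]
120 [183 166 112 118] [78 64 61 33]
122 [178 171 112 116] [81 65 62 34]
124 [177 180 116 117] [61 63 57 29]
126 [115  72  55  68] [71 73 65 48]
128 [74 77 60 48] [71 71 62 49]
130 [77 75 64 55] [65 68 57 41]
132 [75 68 60 48] [30 30 30 50]
134 [66 60 63 52] [132  97  84 152]
136 [73 75 70 57] [184 189 191 188]
138 [70 71 66 57] [181 183 183 187]
140 [61 65 58 46] [180 183 183 186]
142 [28 20 18 58] [179 183 183 186]
144 [192 173 198 201] [178 183 183 186]
146 [188 183 186  98] [179 184 183 185]
148 [ 6 21 33 39] [179 185 188 194]
150 [44 49 52 53] [178 157  99   4]
152 [42 32 12  1] [23 37 41 46]
154 [  0 124 148 194] [48 50 50 45]
156 [142 189 185 196] [30 10 14 63]
158 [182 183 183 192] [ 23 145 199 202]
160 [180 182 185 189] [193 179 185 190]
162 [181 182 185 187] [181 183 185 186]
164 [181 183 187 186] [182 182 185 186]
diff head/trigger/lever 3
```

The jaw is all the way back, slightly further than where it started. The knob has moved 19.4 mm and is home, and the trigger and lever are at rest. I'll hand it in.

```bash
python3 -c "
from cell import *
print(sign_off())"
```

```text
the job is handed in; nothing more can be done
None
```

The job is handed in at about 14 s on the clock, with no verdict returned: the left clamp's knob measures fully home, its jaw is all the way back, its trigger and release lever are up, the arm is clear, and the other clamp was not touched.

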